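# Tip the trackball's ball back into its dish

### The arm

A 7-joint arm with a two-finger parallel gripper is mounted at the origin on the work surface; the furniture and walls round the work are solid. World frame = base frame: x ahead of the robot, y to its left, z up, the work surface at z = 0. Lengths are in m, angles in rad, forces in N, time in s.
With the tool pointing down it reaches from about 0.4 to 0.9 m from the base axis. Payload 5.6 kg.
Tool frame: the origin (TCP) lies midway between the tips of the shut fingers; the grasp point (between the pads) lies 19 mm behind it; z points along the fingers, y is the line along which they close (so a half turn about z gives the same grasp; the last joint's range is limited). The gripper opens to 92 mm and grips with 3 to 60 N. Pads are 20 mm wide; open, the fingers measure 128 mm over their backs; the gripper's body (75 mm by 189 mm) begins 69 mm behind the grasp point.
Start: joints at [-1.358, 0.468, -0.012, 1.603, 0.006, 1.071, -0.056], TCP at [0.165, 0.629, 0.215] pointing down, gripper open.
Joint ranges: [-2.53, 2.53], [-0.31, 2.02], [-1.57, 1.55], [0.28, 2.44], [-1.29, 4.43], [0.15, 1.84], [-2.92, 2.92]. Speed limits (rad/s): [2.57, 2.57, 3.14, 3.14, 3.14, 3.14, 3.14].

### API

Orientations are given as a 3x3 rotation matrix whose columns are the frame's x, y, z axes.
In Python, from station import env, effector, solver, viewer, workorder, search_frame, tip_of gives the robot as it stands. Calls block until the motion is done:
- env.reach(position, orientation): joint-space move of the TCP to a pose.
- env.movel(position, frame=None, rate=0.15): straight line of the TCP; frame=None keeps the orientation; rate is the mean speed in m/s.
- env.goto_joints(angles): joint-space move.
- effector.release() and effector.grasp(squeeze=None): open the fingers fully, or close them until they stop; squeeze is the grip in N (None keeps the last).
- env.pause(seconds).
- solver.inverse_kinematics(position, orientation): joint angles nearest the present ones, or None.
- env.sense(): the state.
- viewer.read_camera(name): name is "scene" or "top" or "wrist"; returns (picture, depth): 420x560x3 uint8, red, green, blue; 420x560 float32, m along the optical axis (not along the pixel's ray), 0 where there is no reading.
- viewer.camera_info(name): a dict with "intrinsics" (3x3 intrinsics, pixels), "dist_coeffs" ([k1, k2, p1, p2, k3] as OpenCV has them; the pictures are not rectified), "eye" and "rotation" of the camera in the world; the wrist camera has in their place "T_tool_cam" (4x4, takes a point from camera to tool coordinates, whose origin is the TCP and whose axes are the flange's). Camera axes: x right, y up, looking along -z (the intrinsics and any distortion apply to the point x, -y, -z); pixel columns grow to the right and rows downward; lengths in m; the calibration is good to about 2 mm. A picture is of the moment at which its call begins: read the wrist's pose just before it. camera_info takes no time and is no camera call.
A pose or a line that the arm cannot do raises env.PlanningError and nothing moves.
- workorder.finish_job(): hands the job in; it is judged then, once.
Trained networks look in the newest picture that a camera, given by its name, has taken for a name from the list of things; names that differ only in an ending like _2 or _b are one class to them, and where a whole thing is asked for, a point or a joint stands for the part that bears it (a point fixed in the world has none). Each returns a list of dicts, best first, with "score" (0 to 1); they miss things now and then, are a little off and sometimes report something else, mostly with a low value. They report only what shows in the picture. A call takes as long as a camera call. They do not tell look-alikes from the thing itself.
- search_frame(camera, name): "at" ([x, y, z] in m, in world coordinates, good to about 4 mm: the middle of the surface that is visible of it).
- tip_of(camera, name): "at" ([x, y, z] in m, in world coordinates, good to about 4 mm: a listed point, or the origin of a listed thing).
The state is a dict: "t": time; "joint_positions": joint angles; "joint_velocities": joint speeds; "tau": joint torques, N m; "ee_pos": TCP position; "tcp_rot": TCP orientation; "wrist_force": force on the tool from outside, world axes, zero at the start; "moment": the same for the moment, N m; "gripper_width": finger opening in m; "grasp_force": force on a finger pad.
Only numpy, scipy, OpenCV 4.12 (cv2) and the standard library are available. Lean on these libraries where they do the work, as an engineer would, in place of code of your own. Each camera call takes 0.05 s, during which the arm holds its last target. There are 200 camera calls.

### The job

The cleaned ball of the trackball lies in the square cup on the slanted rest. Take the cup by its handle, carry it over the raised rim of the trackball and tip the ball gently, from low down, into the dish so that it comes to rest in the middle, then put the empty cup back on its rest as it was. Do not touch the ball with the gripper, and leave the other things on the desk where they are.

Things in the scene. Friction and masses are not known exactly. Their poses are not given: they have to be found in the camera images.
- cup: Plain metal square cup, outside 64 x 64 mm, 70 mm deep, walls and floor 4 mm, about 0.14 kg, loose. Origin: centre of its underside; z runs to the open mouth. On its +x side a solid tab handle, 12 mm thick (along y), from x = 32 to 73 mm and z = 12 to 58 mm. It starts on the rest, its z axis leaning 50 degrees from vertical towards the rest's -x, the handle on the upper side.
- cup_handle (a point): Good place to pinch the tab handle across its 12 mm thickness (close along the cup's y): cup frame (56, 0, 35) mm. Axes as the cup's.
- cup_mouth (a point): Centre of the cup's open mouth: cup frame (0, 0, 70) mm. Axes as the cup's. The lower lip when the cup is tipped with the handle up is at cup frame x = -28 (inside) to -32 mm (outside), z = 70 mm.
- cup_inside (a point): Where the centre of the ball lies while it rests in the leaning cup: cup frame (-6, 0, 26) mm.
- ball: Smooth grey ball, 44 mm diameter, about 0.07 kg, loose; it lies in the bottom of the cup. The origin turns with it: use ball_center for its place.
- ball_center (a point): Centre of the ball. It rolls out of the cup once the cup's axis is a little past level (90 degrees or more from vertical).
- cup_rest: Wooden slanted rest, fixed, base 116 x 90 x 10 mm, highest point 65 mm. Origin: centre of its underside, z up. A sloping board (on its -x side) and a foot ledge at right angles to it carry the cup; side cheeks 76 mm apart leave 6 mm on either side of the cup. The cup is lifted straight up out of it and lowered straight down into it.
- rest_seat (a point): Where the cup's origin lies when the cup is home on the rest: rest frame (25, 0, 43) mm. Axes as the rest's. The cup's orientation there is the rest's, turned by -50 degrees about the rest's y.
- trackball: Black round trackball housing, fixed, 122 mm diameter at its foot, z up, origin at the centre of its underside. Raised round rim, top at z = 48 mm, outer radius 48, inner radius about 41 mm; within it a sunken grey dish slopes down to the middle at 35 degrees. A 20 mm high wrist rest with two buttons lies on its -x side, out to x = -83 mm.
- ball_seat (a point): Where the centre of the ball lies when it rests in the middle of the dish: trackball frame (0, 0, 34) mm. The ball then stands 8 mm above the rim.
- eraser: Bystander: pink eraser, 19 x 48 x 11 mm. Origin under its middle.
- stapler: Bystander: stapler, 146 x 36 x 46 mm. Origin under its middle.
- flat_tin: Bystander: flat green tin, 48 x 64 x 16 mm. Origin under its middle.
There are look-alikes about, which are no part of the job. Several things have the shape of the ball; the one meant has the colours described above.

How it is judged:
On the way, in this order (a step that is already met when the one before it is completed fails the run):
1. the cup is lifted off its rest with the ball in it (distance of cup from where it was at the start of the episode above 0.05 m and distance between ball_center and cup_inside below 0.025 m), for 0.2 s.
2. the cup is tipped to about level or beyond with its mouth over the trackball (angle between cup's own z axis and vertical above 1.4 rad and horizontal distance between cup_mouth and trackball below 0.08 m), for 0.05 s.
3. the ball rests in the middle of the dish (distance between ball_center and ball_seat below 0.008 m and linear speed of ball below 0.05 m/s), for 0.2 s.
At the end, for the whole second after the job is handed in: The ball lies still in the middle of the trackball's dish (centre within 8 mm of the seat) and the empty cup lies still, released, on its rest (its origin within 18 mm of where it was, leaning 40 to 60 degrees from vertical) (all of step 3 and distance between cup and rest_seat below 0.018 m and angle between cup's own z axis and vertical between 0.7 and 1.05 rad and linear speed of cup below 0.03 m/s); the robot touches nothing.
It fails at once if the gripper touches the ball (contact force between the fingers and ball above 0.5 N).
It fails at once if the ball is dropped from a height (it moves faster than 1.4 m/s, a fall of about 100 mm) (linear speed of ball above 1.4 m/s).
It fails at once if another thing on the desk is shifted by more than 20 mm (distance of any of eraser, flat_tin, stapler from where it was at the start of the episode above 0.02 m).
It also fails if it takes over 48 s, if anything falls off the work surface, if the arm or the gripper's body presses on something with over 40 N, if the wrist force passes 120 N, or if a joint passes its speed limit or range.

## Working session

There is one attempt and no reset: what is moved stays moved. The work goes in short steps, each a Python script; the robot and the scene stay as the last script left them, time stands still between calls to the robot, and variables do not carry over. Pictures are saved under pics/ and viewed, at most 10 in all, crops included, and the job is handed in when it is done.

```bash
ls; mkdir -p pics; python3 - <<'E'
from station import env, effector, solver, viewer, workorder, search_frame, tip_of
import cv2, numpy as np
for c in ["scene","top"]:
    p,d=viewer.read_camera(c); cv2.imwrite(f"pics/{c}.png",p[:,:,::-1]); np.savez(f"/tmp/{c}.npz",p=p,d=d)
    i=viewer.camera_info(c); print(c,np.round(i["eye"],3).tolist(),np.round(i["rotation"],3).tolist(),np.round(i["intrinsics"],1).tolist())
    for n in ["cup","cup_handle","cup_mouth","cup_rest","rest_seat","ball_center","trackball","ball_seat"]:
        print(n,[(np.round(r["at"],3).tolist(),round(r["score"],2)) for r in tip_of(c,n)[:4]])
s=env.sense(); print(s["t"],s["ee_pos"],np.round(s["tcp_rot"],2))
E
```

```text
pics
scene [-0.114, -0.177, 0.686] [[0.529, 0.546, -0.65], [-0.849, 0.321, -0.42], [-0.021, 0.774, 0.633]] [[532.2, 0.0, 282.6], [0.0, 532.2, 207.1], [0.0, 0.0, 1.0]]
cup [([0.433, 0.322, 0.048], 0.92), ([0.428, 0.161, -0.005], 0.51)]
cup_handle [([0.605, 0.37, -0.001], 0.71), ([0.445, 0.322, 0.106], 0.59)]
cup_mouth [([0.383, 0.32, 0.087], 0.88)]
cup_rest [([0.408, 0.322, 0.007], 0.77), ([0.603, 0.369, 0.001], 0.68)]
rest_seat []
ball_center [([0.544, 0.297, 0.028], 0.57), ([0.414, 0.321, 0.054], 0.51)]
trackball [([0.585, 0.158, 0.004], 0.89), ([0.433, 0.073, -0.001], 0.46)]
ball_seat [([0.592, 0.16, 0.032], 0.89)]
top [0.412, 0.212, 0.949] [[-0.001, 0.994, -0.11], [-1.0, -0.002, -0.009], [-0.009, 0.11, 0.994]] [[468.2, 0.0, 276.2], [0.0, 468.2, 209.4], [0.0, 0.0, 1.0]]
cup [([0.432, 0.323, 0.037], 0.81)]
cup_handle [([0.447, 0.321, 0.108], 0.92)]
cup_mouth [([0.385, 0.32, 0.091], 0.86)]
cup_rest [([0.433, 0.321, 0.043], 0.52)]
rest_seat [([0.431, 0.322, 0.043], 0.69)]
ball_center [([0.544, 0.294, 0.022], 0.82), ([0.414, 0.323, 0.052], 0.57)]
trackball [([0.587, 0.165, -0.003], 0.61)]
ball_seat [([0.587, 0.159, 0.031], 0.56)]
0.9 [0.1645201  0.62887082 0.21461488] [[-0.97  0.25  0.  ]
 [ 0.25  0.97  0.  ]
 [-0.    0.   -1.  ]]
```

View pics/scene.png

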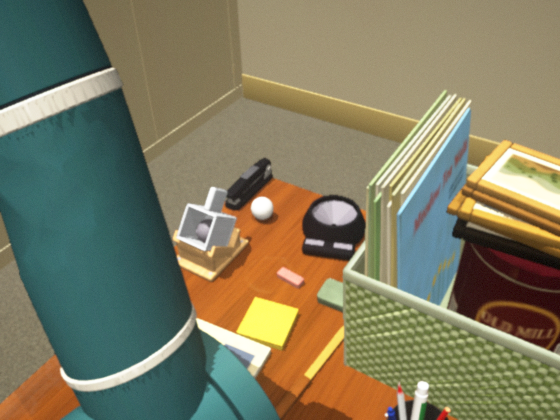

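View pics/top.png

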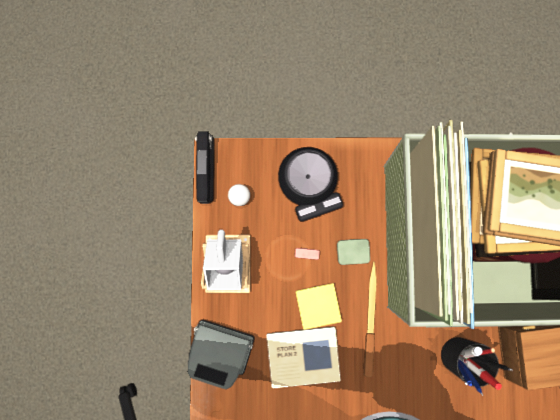

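Candidates for the ball are the grey one in the cup at top (224,268) / scene (203,232) and a white look-alike at top (239,195) / scene (261,209). The grey one in the cup matches the description. There is one cup (handle at top (221,240)) and one trackball (top (308,177), wrist rest towards the robot). I'll check the choice in a close crop and measure yaw and centres from depth.

```bash
cat > h.py <<'E'
import numpy as np, cv2
from station import env, effector, solver, viewer, workorder, search_frame, tip_of
def cloud(c,d,info,R=None,eye=None):
    v,u=np.nonzero(d>0); z=d[v,u]
    n=cv2.undistortPoints(np.stack([u,v],1).astype(np.float64)[:,None],np.array(info["intrinsics"]),np.array(info["dist_coeffs"],float))[:,0]
    P=np.stack([n[:,0]*z,-n[:,1]*z,-z],1)
    R=np.array(info["rotation"]) if R is None else R; eye=np.array(info["eye"]) if eye is None else eye
    return P@R.T+eye,u,v
E
python3 - <<'E'
from h import *
from scipy.optimize import least_squares
for c in ["top","scene"]:
    f=np.load(f"/tmp/{c}.npz"); p,d=f["p"],f["d"]
    P,u,v=cloud(c,d,viewer.camera_info(c)); x,y,z=P.T
    near=np.hypot(x-.588,y-.16)<.06
    m=near&(z>.044)&(z<.053); q=P[m]
    r=least_squares(lambda a:np.hypot(q[:,0]-a[0],q[:,1]-a[1])-a[2],[.588,.16,.045],loss="soft_l1",f_scale=.003)
    print(c,"rim",m.sum(),r.x.round(4),q[:,2].mean().round(4))
    m=(abs(x-.455)<.05)&(abs(y-.322)<.06)&(z>.105)
    q=P[m]; dd=q-q.mean(0); w=np.linalg.svd(dd[:,:2],full_matrices=False)[2][0]
    print("handle",m.sum(),q.mean(0).round(4),q.min(0).round(3),q.max(0).round(3),"yaw",np.degrees(np.arctan(w[1]/w[0])).round(1))
    m=(abs(x-.41)<.08)&(abs(y-.322)<.07)&(z>.003)
    print("table z",np.median(z[(abs(x-.5)<.02)&(abs(y-.2)<.02)]).round(4))
    # basket
    m=(y<.1)&(y>-.2)&(x>.35)&(x<.75)&(z>.08); print("basket ymax",np.percentile(y[m],99.5).round(3),"zmax",z[m].max().round(3))
f=np.load("/tmp/top.npz"); a=f["p"][220:310,185:275,::-1]; a=cv2.resize(a,(540,540),interpolation=cv2.INTER_CUBIC)
b=cv2.resize(np.load("/tmp/scene.npz")["p"][175:285,160:285,::-1],None,fx=2,fy=2)
o=np.zeros((540,790,3),np.uint8); o[:,:540]=a; o[:b.shape[0],540:540+b.shape[1]]=b; cv2.imwrite("pics/crop.png",o)
E
```

```text
top rim 470 [0.5832 0.157  0.0462] 0.0473
handle 319 [0.4309 0.3186 0.117 ] [0.405 0.289 0.105] [0.468 0.35  0.137] yaw -0.4
table z -0.0
basket ymax 0.011 zmax 0.335
scene rim 382 [0.5829 0.159  0.0458] 0.0465
handle 300 [0.4322 0.3184 0.1167] [0.405 0.29  0.105] [0.468 0.353 0.134] yaw -4.0
table z -0.0007
basket ymax 0.004 zmax 0.333
```

View pics/crop.png

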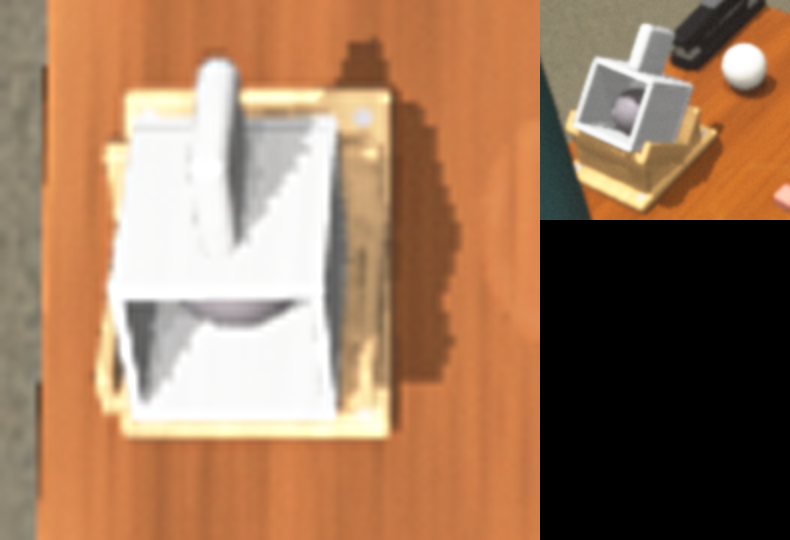

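The crop shows the grey ball inside the cup (top crop (240,310)). The rest's edges run parallel to the world axes, so yaw is about 0. The white ball at the side is the look-alike. Next I check IK for the whole sequence.

```bash
cat >> h.py <<'E'
from scipy.spatial.transform import Rotation as Ro
R0=np.array([[-1,0,0],[0,1,0],[0,0,-1.]])
TB=np.array([.584,.158,0.])
GP=np.array([.057,0,.0355])   # grasp point in cup frame
def Rc(lam,psi=0): return Ro.from_euler("ZY",[psi,-lam],degrees=True).as_matrix()
def tool(cup_o,lam,psi=0,tilt0=0,gp=GP):
    """TCP pose for cup origin cup_o at lean lam, if grasped with tool tilt tilt0 at lean 50"""
    R=Ro.from_euler("ZY",[psi,-(lam-50+tilt0)],degrees=True).as_matrix()@R0
    return cup_o+Rc(lam,psi)@gp+.019*R[:,2],R
def lip(lam,s,z,psi=0):
    """cup origin with lower outer lip s behind trackball centre, at height z"""
    c=Ro.from_euler("Z",psi,degrees=True).as_matrix()@[s,0,0]
    return TB+c+[0,0,z]-Rc(lam,psi)@[-.032,0,.07]
E
python3 - <<'E'
from h import *
seat=np.array([.432,.322,.043])
for t0 in (-15,0,10):
  for psi in (0,30,-30,60):
    out=[]
    for nm,o,l,ps in [("seat",seat,50,0),("lift",seat+[0,0,.13],50,0)]+[("p%d"%l,lip(l,.026,.055 if l>75 else .12,psi),l,psi) for l in (50,70,80,90,100,105)]:
        p,R=tool(o,l,ps,t0); q=solver.inverse_kinematics(p,R)
        out.append(nm+(":-" if q is None else ":"+",".join("%.2f"%a for a in q) if psi==0 else ":ok"))
    print(t0,psi," | ".join(out))
E
```

```text
-15 0 seat:-0.62,0.57,0.01,1.79,-0.18,1.01,1.08 | lift:-0.64,0.41,0.05,1.71,-0.17,1.25,1.05 | p50:-0.35,0.78,0.19,1.26,-0.19,1.37,1.43 | p70:-0.48,0.54,0.26,1.62,-0.14,0.92,1.40 | p80:-0.48,0.51,0.21,1.82,-0.04,0.56,1.29 | p90:-0.50,0.44,0.17,1.98,0.24,0.32,1.00 | p100:-0.60,0.40,0.23,2.14,1.23,0.15,-0.03 | p105:-0.56,0.39,0.15,2.20,1.94,0.24,-0.75
-15 30 seat:ok | lift:ok | p50:ok | p70:ok | p80:ok | p90:ok | p100:ok | p105:ok
-15 -30 seat:ok | lift:ok | p50:ok | p70:ok | p80:ok | p90:ok | p100:ok | p105:ok
-15 60 seat:ok | lift:ok | p50:ok | p70:ok | p80:ok | p90:ok | p100:ok | p105:ok
0 0 seat:-0.73,0.46,0.05,1.96,-0.03,0.73,0.91 | lift:-0.76,0.29,0.08,1.86,-0.03,1.00,0.90 | p50:-0.42,0.64,0.23,1.50,-0.16,1.02,1.42 | p70:-0.52,0.43,0.24,1.83,0.01,0.56,1.25 | p80:-0.53,0.46,0.21,2.02,0.47,0.21,0.77 | p90:-0.40,0.43,-0.01,2.14,1.88,0.28,-0.64 | p100:-0.39,0.44,-0.08,2.26,2.34,0.54,-1.13 | p105:-0.59,0.47,0.11,2.33,2.50,0.64,-1.37
0 30 seat:ok | lift:ok | p50:ok | p70:ok | p80:ok | p90:ok | p100:ok | p105:ok
0 -30 seat:ok | lift:ok | p50:ok | p70:ok | p80:ok | p90:ok | p100:ok | p105:ok
0 60 seat:ok | lift:ok | p50:ok | p70:ok | p80:ok | p90:ok | p100:ok | p105:ok
10 0 seat:-0.85,0.41,0.11,2.06,0.15,0.55,0.70 | lift:-0.88,0.22,0.13,1.96,0.12,0.84,0.75 | p50:-0.48,0.56,0.26,1.65,-0.13,0.78,1.38 | p70:-0.54,0.39,0.22,1.95,0.29,0.32,0.96 | p80:-0.22,0.47,-0.21,2.10,1.85,0.35,-0.55 | p90:-0.32,0.47,-0.15,2.23,2.33,0.54,-1.09 | p100:-0.67,0.53,0.20,2.35,2.59,0.76,-1.50 | p105:-0.79,0.59,0.31,2.39,2.63,0.89,-1.64
10 30 seat:ok | lift:ok | p50:ok | p70:ok | p80:ok | p90:ok | p100:ok | p105:ok
10 -30 seat:ok | lift:ok | p50:ok | p70:ok | p80:ok | p90:ok | p100:ok | p105:ok
10 60 seat:ok | lift:ok | p50:ok | p70:ok | p80:ok | p90:ok | p100:ok | p105:ok
```

IK works, but with a vertical grasp the pour comes near the wrist singularity. Grasping with the tool tilted −25° stays clear of it. I move to the pre-grasp and take a close look.

```bash
echo 'T0=-25
SEAT=np.array([.432,.322,.043])' >> h.py; python3 - <<'E'
from h import *
for l in (50,70,80,90,95,100,105):
    p,R=tool(lip(l,.026,.055 if l>75 else .12),l,0,T0); print(l,np.round(solver.inverse_kinematics(p,R),2))
p,R=tool(SEAT,50,0,T0); pre=p-.12*R[:,2]
effector.release()
env.reach(pre,R)
s=env.sense(); print(s["t"],s["ee_pos"]-pre)
pic,d=viewer.read_camera("wrist"); cv2.imwrite("pics/w1.png",pic[:,:,::-1])
for n in ["cup","cup_handle","cup_mouth","rest_seat","ball_center"]:
    print(n,[(np.round(r["at"],4).tolist(),round(r["score"],2)) for r in tip_of("wrist",n)[:3]])
T=np.array(viewer.camera_info("wrist")["T_tool_cam"]); Rt=np.array(s["tcp_rot"])
P,u,v=cloud("wrist",d,viewer.camera_info("wrist"),Rt@T[:3,:3],Rt@T[:3,3]+s["ee_pos"])
L=(P-SEAT)@Rc(50)  # cup frame coords
np.savez("/tmp/w1.npz",P=P,u=u,v=v)
m=(L[:,0]>.045)&(L[:,0]<.085)&(abs(L[:,1])<.03)&(L[:,2]>0)&(L[:,2]<.08)
q=L[m]; print("tab in cup frame",m.sum(),q.min(0).round(4),q.max(0).round(4),np.median(q,0).round(4))
m=(L[:,0]>.02)&(L[:,0]<.04)&(abs(L[:,1])<.05)&(L[:,2]>-.01)&(L[:,2]<.09); q=L[m]; print("upper wall",m.sum(),np.percentile(q,[1,50,99],axis=0).round(4))
print("T_tool_cam",T.round(3).tolist())
E
```

```text
50 [-0.31  0.89  0.17  1.09 -0.2   1.6   1.43]
70 [-0.42  0.62  0.23  1.47 -0.17  1.16  1.42]
80 [-0.46  0.58  0.23  1.69 -0.14  0.81  1.39]
90 [-0.5   0.48  0.22  1.86 -0.04  0.56  1.28]
95 [-0.5   0.44  0.19  1.94  0.08  0.44  1.16]
100 [-0.53  0.41  0.19  2.02  0.25  0.32  0.99]
105 [-0.63  0.39  0.28  2.1   0.47  0.2   0.74]
2.7667 [-0.00097184  0.00154114  0.00014625]
cup [([0.4359, 0.3205, 0.0423], 0.56), ([0.4274, 0.1601, 0.0005], 0.49)]
cup_handle [([0.4461, 0.3227, 0.1098], 0.82)]
cup_mouth [([0.379, 0.3242, 0.0926], 0.88)]
rest_seat [([0.4347, 0.0695, -0.0012], 0.47)]
ball_center []
tab in cup frame 805 [ 0.045  -0.0067  0.0126] [0.0752 0.0048 0.0573] [ 0.0728 -0.0005  0.0425]
upper wall 3813 [[ 0.0298 -0.032   0.0001]
 [ 0.0327  0.0012  0.0405]
 [ 0.0345  0.0306  0.0688]]
T_tool_cam [[-0.001, 0.972, 0.236, 0.066], [1.0, 0.001, -0.0, 0.0], [-0.0, 0.236, -0.972, -0.17], [0.0, 0.0, 0.0, 1.0]]
```

View pics/w1.png

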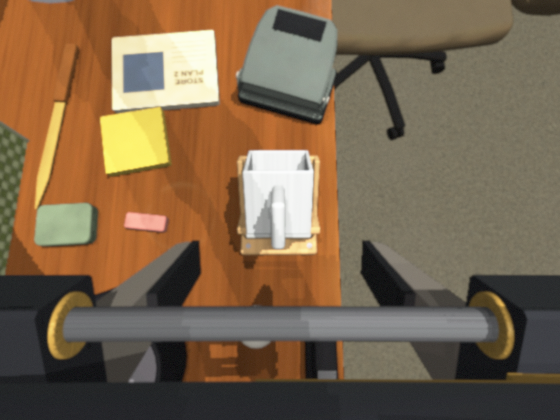

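The wrist picture shows the cup at (279,195) and its tab at (279,215), square to the gripper. The tab sits within about 1 mm of my model, so I grasp and lift straight up.

```bash
sed -i 's/SEAT=.*/SEAT=np.array([.432,.3214,.0432])/' h.py; python3 - <<'E'
from h import *
p,R=tool(SEAT,50,0,T0)
env.movel(p,R,rate=.12)
s=env.sense(); print(s["t"],(s["ee_pos"]-p).round(4))
effector.grasp(60)
s=env.sense(); print(s["t"],s["gripper_width"],s["grasp_force"],(s["ee_pos"]-p).round(4)); np.save("/tmp/grasp.npy",np.c_[s["tcp_rot"],s["ee_pos"]])
env.movel(p+[0,0,.13],R,rate=.1); env.pause(.3)
s=env.sense(); print(s["t"],s["gripper_width"],s["grasp_force"],s["wrist_force"])
pic,d=viewer.read_camera("wrist"); cv2.imwrite("pics/w2.png",pic[:,:,::-1])
pic,d=viewer.read_camera("scene"); cv2.imwrite("pics/s2.png",pic[150:330,130:400,::-1].repeat(2,0).repeat(2,1))
for n in ["cup_mouth","ball_center","cup"]:
    print(n,[(np.round(r["at"],4).tolist(),round(r["score"],2)) for r in tip_of("scene",n)[:3]])
o=SEAT+[0,0,.13]; print("exp mouth",o+Rc(50)@[0,0,.07],"ball",o+Rc(50)@[-.006,0,.026])
E
```

```text
4.2167 [0.0008 0.0002 0.0006]
5.4 0.011785421023522747 59.99504506587982 [ 0.     -0.0001  0.    ]
7.15 0.011504362343684292 59.997525215148926 [ 0.10289727  0.62022022 -1.93819202]
cup_mouth []
ball_center [([0.5455, 0.2957, 0.0266], 0.68)]
cup []
exp mouth [0.37837689 0.3214     0.21819513] ball [0.40822612 0.3214     0.18531621]
```

View pics/s2.png

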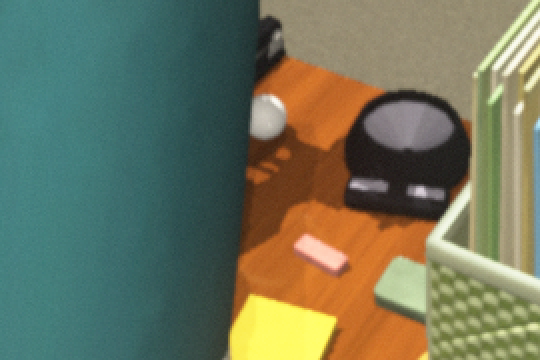

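The arm hides the cup in the scene view (left of (245,150)), but the wrist load of 1.94 N matches cup plus ball. I carry it over to a 72° hover above the trackball and check the cup in the gripper.

```bash
python3 - <<'E'
from h import *
p,R=tool(lip(50,.03,.15),50,0,T0); env.movel(p,R,rate=.15)
p,R=tool(lip(72,.028,.085),72,0,T0); env.movel(p,R,rate=.06); env.pause(.2)
s=env.sense(); print(s["t"],(s["ee_pos"]-p).round(4),s["wrist_force"].round(2),np.round(s["joint_positions"],2))
pic,d=viewer.read_camera("wrist"); cv2.imwrite("pics/w3.png",pic[:,:,::-1])
i=viewer.camera_info("wrist"); T=np.array(i["T_tool_cam"]); Rt=np.array(s["tcp_rot"])
P,u,v=cloud("wrist",d,i,Rt@T[:3,:3],Rt@T[:3,3]+s["ee_pos"])
L=(P-lip(72,.028,.085))@Rc(72)
m=(L[:,0]>.02)&(L[:,0]<.045)&(abs(L[:,1])<.032)&(L[:,2]>.0)&(L[:,2]<.075); q=L[m]
print("wall",m.sum(),np.percentile(q,[1,50,99],axis=0).round(4).tolist(),"slope deg",np.degrees(np.polyfit(q[:,2],q[:,0],1)[0]).round(2))
m=(abs(P[:,2]-.0475)<.003)&(np.hypot(*(P[:,:2]-TB[:2]).T)<.055); q=P[m]; 
A=np.c_[2*q[:,:2],np.ones(len(q))]; c=np.linalg.lstsq(A,(q[:,:2]**2).sum(1),rcond=None)[0]; print("rim",m.sum(),c[:2].round(4),"r",np.sqrt(c[2]+c[:2]@c[:2]).round(4))
E
```

```text
10.6667 [ 0.0006 -0.0002 -0.0002] [-0.17 -0.59 -1.57] [-0.37  0.64  0.15  1.52 -0.12  1.05  1.38]
wall 6497 [[0.0255, -0.0314, 0.0208], [0.0328, -0.0004, 0.0537], [0.0436, 0.031, 0.0682]] slope deg -1.76
rim 2053 [0.5845 0.159 ] r 0.0456
```

View pics/w3.png

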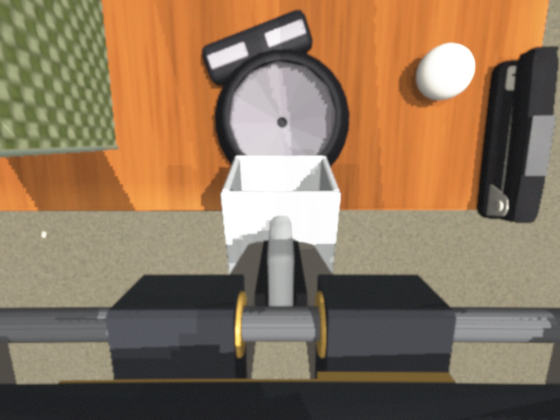

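The mouth (280,175) is lined up with the dish centre (282,122). The cup has not slipped and the rim centre is confirmed. Now I tip it.

```bash
sed -i 's/TB=.*/TB=np.array([.5843,.1588,0.])/' h.py; python3 - <<'E'
from h import *
for l,z,r in [(80,.064,.05),(87,.055,.04)]:
    p,R=tool(lip(l,.026,z),l,0,T0); env.movel(p,R,rate=r)
print(env.sense()["t"],env.sense()["wrist_force"].round(2))
for l in np.arange(89,103,2):
    p,R=tool(lip(l,.026,.053),l,0,T0); env.movel(p,R,rate=.02)
    s=env.sense(); print(l,round(s["t"],2),s["wrist_force"].round(2),(s["ee_pos"]-p).round(4))
    if l>=93 and s["wrist_force"][2]>-1.15: env.pause(.2); break
env.pause(.3)
pic,d=viewer.read_camera("wrist"); cv2.imwrite("pics/w4.png",pic[:,:,::-1])
print([(np.round(r["at"],4).tolist(),round(r["score"],2)) for r in tip_of("wrist","ball_center")[:3]])
s=env.sense(); print(s["t"],s["wrist_force"].round(2))
E
```

```text
11.5667 [ 0.87  0.11 -3.78]
89 11.84 [ 0.09  0.11 -2.72] [ 0.0009 -0.      0.0003]
91 12.13 [-0.78 -0.83 -2.77] [0.0003 0.0001 0.0002]
93 12.43 [-0.74 -0.02 -2.86] [-0.      0.0001  0.    ]
95 12.72 [ 0.23 -0.59 -1.57] [-0.      0.0001  0.    ]
97 13.01 [ 1.02 -0.24 -1.71] [0.     0.0002 0.    ]
99 13.3 [ 0.28  0.18 -1.58] [-0.      0.0002 -0.    ]
101 13.59 [ 0.2  -0.6  -1.76] [-0.0001  0.0002 -0.0001]
[([0.5865, 0.1578, 0.0334], 0.83), ([0.5499, 0.2999, 0.0225], 0.69)]
13.9917 [-0.02  0.08 -1.01]
```

View pics/w4.png

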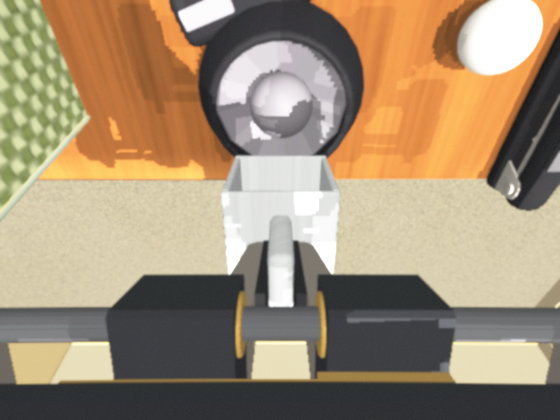

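The ball lies in the middle of the dish (280,103), and the network puts its centre within about 3 mm of the seat. I retreat straight up and carry the cup back to above its rest.

```bash
python3 - <<'E'
from h import *
p,R=tool(lip(101,.026,.13),101,0,T0); env.movel(p,R,rate=.1)
p,R=tool(lip(50,.03,.17),50,0,T0); env.movel(p,R,rate=.1)
G=np.load("/tmp/grasp.npy"); R=G[:,:3]; g=G[:,3]
env.movel(g+[0,0,.13],R,rate=.15); env.movel(g+[0,0,.05],R,rate=.12); env.pause(.2)
s=env.sense(); print(s["t"],(s["ee_pos"]-g).round(4),s["wrist_force"].round(2))
pic,d=viewer.read_camera("wrist"); cv2.imwrite("pics/w5.png",pic[:,:,::-1])
i=viewer.camera_info("wrist"); T=np.array(i["T_tool_cam"]); Rt=np.array(s["tcp_rot"])
P,u,v=cloud("wrist",d,i,Rt@T[:3,:3],Rt@T[:3,3]+s["ee_pos"])
L=(P-SEAT-[0,0,.05])@Rc(50)
m=(L[:,0]>.028)&(L[:,0]<.038)&(abs(L[:,1])<.04)&(L[:,2]>.04)&(L[:,2]<.075); q=L[m]
print("wall",m.sum(),np.percentile(q,[1,50,99],axis=0).round(4).tolist(),"slope",np.degrees(np.polyfit(q[:,2],q[:,0],1)[0]).round(2))
E
```

```text
19.2583 [0.0004 0.0003 0.0508] [-0.26  0.45 -1.32]
wall 5061 [[0.0311, -0.031, 0.0403], [0.0336, -0.0, 0.0572], [0.0355, 0.0313, 0.0689]] slope -1.23
```

View pics/w5.png

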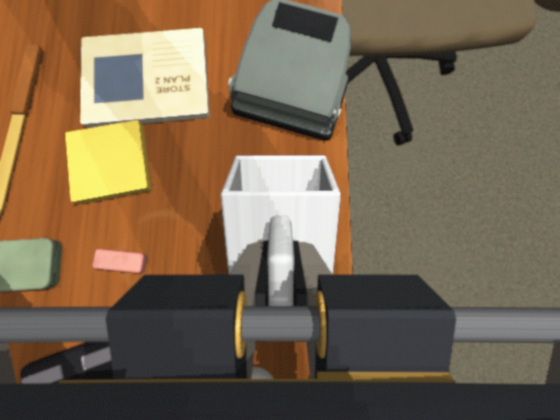

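The empty cup, with its mouth at (280,175), is still square in the grip and centred over the rest. I lower it, release and back off.

```bash
python3 - <<'E'
from h import *
G=np.load("/tmp/grasp.npy"); R=G[:,:3]; g=G[:,3]
env.movel(g+[0,0,.012],R,rate=.08)
for h in (.006,.003,.0005):
    env.movel(g+[0,0,h],R,rate=.03); s=env.sense(); print(h,s["wrist_force"].round(2))
effector.release(); env.pause(.2)
env.movel(g-.15*R[:,2],R,rate=.12); env.pause(.3)
s=env.sense(); print(s["t"],s["wrist_force"].round(2))
pic,d=viewer.read_camera("wrist"); cv2.imwrite("pics/w6.png",pic[:,:,::-1])
i=viewer.camera_info("wrist"); T=np.array(i["T_tool_cam"]); Rt=np.array(s["tcp_rot"])
P,u,v=cloud("wrist",d,i,Rt@T[:3,:3],Rt@T[:3,3]+s["ee_pos"])
L=(P-SEAT)@Rc(50)
m=(L[:,0]>.02)&(L[:,0]<.04)&(abs(L[:,1])<.05)&(L[:,2]>-.01)&(L[:,2]<.09); q=L[m]; print("upper wall",m.sum(),np.percentile(q,[1,50,99],axis=0).round(4).tolist())
viewer.read_camera("top")
for c in("wrist","top"):
  for n in ["cup","cup_mouth","ball_center"]: print(c,n,[(np.round(r["at"],4).tolist(),round(r["score"],2)) for r in tip_of(c,n)[:3]])
E
```

```text
0.006 [-1.57 -0.33 -1.59]
0.003 [-0.2   0.63 -1.27]
0.0005 [-0.62  0.31 -1.56]
23.9167 [0.01 0.77 1.02]
upper wall 3172 [[0.0304, -0.0313, -0.0002], [0.0326, -0.0005, 0.0398], [0.0344, 0.0314, 0.0686]]
wrist cup [([0.4383, 0.3177, 0.0439], 0.88)]
wrist cup_mouth [([0.3801, 0.326, 0.0906], 0.64)]
wrist ball_center [([0.5507, 0.3027, 0.0215], 0.67), ([0.4355, 0.32, 0.0427], 0.62), ([0.5842, 0.1598, 0.0341], 0.48)]
top cup []
top cup_mouth [([0.5855, 0.1589, 0.0336], 0.73), ([0.3839, 0.3219, 0.0888], 0.53)]
top ball_center [([0.59, 0.1632, 0.0329], 0.55)]
```

View pics/w6.png

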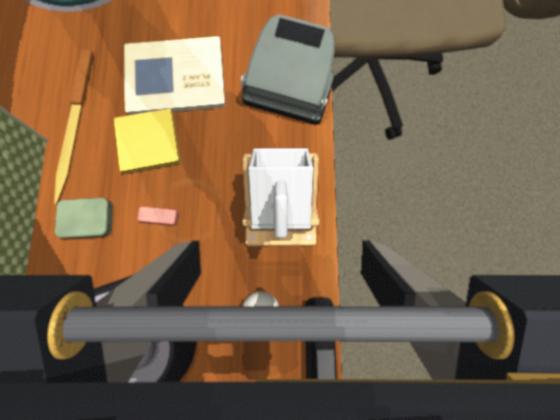

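The cup is back on its rest at (280,190) within about 1 mm, the ball is in the dish, and the gripper is clear. I hand the job in.

```bash
python3 -c "
from station import workorder; print(workorder.finish_job())"
```

```text
the job is handed in; nothing more can be done
None
```

I tipped the ball into the middle of the trackball's dish, put the empty cup back on its rest within about 1 mm of where it was, and handed the job in at about 24 s; the judge returned no verdict.

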